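# Dock a mould block and hold it home

## Task

Take the bent-metal saddle guard out of the docking station and hang it astride the bar of the rail, and let it go there. Then lift over the mould block (it has a bail on top for this), set it on the station's bed with a long side facing the seal bar and its ends level with the ends of that bar, and push it diagonally, sideways and down together, until both the sprung seal bar and the sprung bed are fully home. Finish while still holding it pressed like that, and leave the other things on the bench where they are.

Things in the scene. Friction and masses are not known exactly. Their poses are not given: they have to be found in the camera images.
- dock: Fixed station: steel base 150 x 170 x 8 mm (own x, y, z); along its +y edge a grey manifold 130 mm long, top at 56 mm; before it the black seal bar, then the sprung bed. Origin: centre of the base's underside, on the bench; x along the seal bar, y from bed to bar, z up. Block origin with all home: (0, 20, 16) mm, x within 15; with bed and bar free it rests at z = 22 and meets the bar at y = 15.
- bed_top (a point): Centre of the top of the sprung bed plate (steel, 110 mm along dock x, 105 mm along dock y), at dock (0, -7.5, 22) mm when up. The bed moves only straight down and cannot tilt.
- bed (a joint): How far the bed plate is pressed down: 0 = up, 0.006 m = fully home on its stop. It needs about 6 N to start and 12 N at full travel, weight on it included; the block's weight alone does not move it. It springs up again when let go. Counts as home above 0.0045 m.
- seal_face (a point): Centre of the face of the sprung seal bar (90 mm along dock x, 38 mm high, from 24 to 62 mm above the bench), at dock (0, 45, 43) mm when out. It moves only along dock +y.
- seal (a joint): How far the seal bar is pushed in towards the manifold: 0 = out, 0.005 m = fully home on its stop. It needs about 3 N to start and 8 N at full travel. It springs out again when let go. Counts as home above 0.0035 m.
- block: Mould block: aluminium box 90 x 60 x 50 mm (own x, y, z), two rows of dark mould holes in its top, two brass port rings in each long side (both long sides are alike, either may face the seal bar), 0.3 to 0.5 kg, loose on the bench. A steel bail stands on its top along own x. Origin: centre of its underside.
- bail (a point): Centre of the block's bail bar, 76 mm above the block's underside: a flat bar 70 mm long (block x), 10 mm thick (block y), 16 mm high, 18 mm clear above the block's top; its two legs stand at 30 mm either side of the centre.
- saddle: Saddle guard: an inverted U bent from aluminium sheet, 96 mm long (own x), 32 mm wide outside (own y), 70 mm high, sheet 3 mm, so 26 mm clear between its legs; open at both ends and below; about 0.14 kg. It stands on its legs on the bed plate, in the way of the block. Origin: centre of its underside, between the feet.
- ridge (a point): Underside of the saddle's top, at its centre, 67 mm above its feet.
- rail: Rail stand, fixed: a horizontal steel bar of 14 mm diameter along own y, 200 mm long, on a post at each end, the bar's axis 170 mm above the bench. Origin: on the bench below the middle of the bar; z up. The hung saddle's middle stays within 70 mm of the bar's middle.
- wrench: Bystander: wrench lying on the bench; origin at its underside.
- hammer: Bystander: hammer lying on the bench between robot and dock; origin at its underside.
- tin: Bystander: closed tin, 70 mm diameter, 90 mm high; origin: centre of its underside.
- brush: Bystander: brush lying on the bench; origin at its underside.
- cup: Bystander: white mug, 80 mm high; origin: centre of its underside.
- candle: Bystander: white candle standing upright, 28 mm wide, 116 mm high; origin: centre of its underside.
- clamp: Bystander: loose toggle clamp lying on the bench, about 150 mm long and 55 mm high; origin: centre of its foot's underside.
Things that resemble listed ones, but are neither listed nor needed, are in the scene too. Leave any orange look-alike of the block alone. Leave any black look-alike of the saddle alone.

How it is judged:
By the outcome, as a careful person would: the job done as asked, in the order asked, and still so for the second after the job is handed in, while the arm keeps its last pose, push and grip.
It also fails if it takes over 64 s, if anything falls off the work surface, if the arm or the gripper's body presses on something with over 40 N, if the wrist force passes 120 N, or if a joint passes its speed limit or range.

## Robot

A 7-joint arm with a two-finger parallel gripper is mounted at the origin on the work surface. World frame = base frame: x ahead of the robot, y to its left, z up, the work surface at z = 0. Lengths are in mm, angles in rad, forces in N, time in s.
With the tool pointing down it reaches from about 400 to 875 mm from the base axis. Payload 4.4 kg.
Tool frame: the origin (TCP) lies midway between the tips of the shut fingers; the grasp point (between the pads) lies 19 mm behind it; z points along the fingers, y is the line along which they close (so a half turn about z gives the same grasp; the last joint's range is limited). The gripper opens to 85 mm and grips with 20 to 120 N. Pads are 22 mm wide; open, the fingers measure 114 mm over their backs; the gripper's body (76 mm by 85 mm) begins 54 mm behind the grasp point. The pads swing forward as they close: fully open they stand 13 mm farther back than shut.
Start: joints at [-1.336, 0.628, 0.038, 1.517, -0.027, 0.996, -0.02], TCP at [192.561, 620.837, 231.313] pointing down, gripper open.
Joint ranges: [-3.06, 3.06], [-0.37, 2.12], [-1.25, 1.32], [0.18, 2.47], [-1.1, 4.24], [0.23, 1.98], [-2.94, 2.94]. Speed limits (rad/s): [2.57, 2.57, 3.14, 3.14, 3.14, 3.14, 3.14].

## Interface

Orientations are given as [roll, pitch, yaw] about the fixed x, y, z axes, in that order (R = Rz(yaw) Ry(pitch) Rx(roll)).
In Python, from cell import ctrl, get_image, get_calibration gives the robot as it stands.
- The arm moves only by the shell command python3 -m creep 'ROWS'. ROWS is JSON, a list of rows, each an object of numbers: "dx", "dy", "dz": the shift along the world's x, y, z normalised to -1 to 1, where 1 is 0.4 m; "rx", "ry", "rz": the turn, a rotation vector about the world's x, y, z normalised to -1 to 1, where 1 is 2 pi rad; "grip": the closure, from -1 (fully open) to 1 (shut). A call has exactly 5 rows; each row is the pose to reach, as a shift and turn from the pose commanded when the call began, turning the shorter way round; what a row does not reach only later rows make up. A row lasts 1/8 s, in which the tool goes at most 62.5 mm and 10.7 degrees, less where a joint would pass 70% of its speed; a pose out of reach is approached as far as the arm can. A call with a number of a shift or a turn outside -1 to 1 is refused whole. A call with a gripper value outside its range is refused whole. The fingers move at their own pace and stop on an object; the grip force is fixed at half the most. Time passes only in rows, so rows that repeat a pose let the fingers close, or fill a call up. It gives the time, the measured TCP pose, the force, the opening and the grip force at its end, in the units of the state.
- ctrl.read_state(): the state, without advancing time (a new reading comes with each control period).
- get_image(name): name is "scene" or "side" or "wrist"; returns the picture (400x640x3 uint8, red, green, blue); there is no depth.
- get_calibration(name): a dict with "mtx" (3x3 intrinsics, pixels), "distortion" ([k1, k2, p1, p2, k3] as OpenCV has them; the pictures are not rectified), "world_from_camera" (4x4, takes a point from camera to world coordinates). Camera axes: x right, y down, z forward; pixel columns grow to the right and rows downward; lengths in mm; the calibration is good to about 2 mm. A picture is of the moment at which its call begins: read the wrist's pose just before it. get_calibration takes no time and is no camera call; for the wrist camera it gives the pose at the moment of the call.
- ctrl.finish_job(): hands the job in; it is judged then, once.
The state is a dict: "clock": time; "qpos": joint angles; "qd": joint speeds; "tau": joint torques, N m; "eef_pos": TCP position; "tool_rot": TCP orientation; "force": force on the tool from outside, world axes, zero at the start; "torque": the same for the moment, N m; "width": finger opening in mm; "gripper_force": force on a finger pad.
Only numpy, scipy, OpenCV 4.12 (cv2) and the standard library are available. Lean on these libraries where they do the work, as an engineer would, in place of code of your own. Each camera call takes 0.05 s, during which the arm holds its last target. There are 200 camera calls.

## Working session

There is one attempt and no reset: what is moved stays moved. The work goes in short steps, Python scripts to look and compute and a shell command to move; the robot and the scene stay as the last step left them, time stands still between calls to the robot, and variables do not carry over. Pictures are saved under pics/ and viewed, at most 10 in all, crops included, and the job is handed in when it is done.

```bash
ls; mkdir -p pics; python3 - <<'E'
from cell import ctrl,get_image,get_calibration
import cv2,numpy as np
for n in("scene","side"):
    im=get_image(n); cv2.imwrite(f"pics/{n}0.png",cv2.cvtColor(im,cv2.COLOR_RGB2BGR)); c=get_calibration(n)
    print(n,np.round(c["mtx"],1).tolist(),np.round(c["distortion"],3),np.round(c["world_from_camera"],3).tolist())
print(ctrl.read_state())
E
```

```text
pics
scene [[391.0, 0.0, 316.7], [0.0, 391.0, 203.0], [0.0, 0.0, 1.0]] [-0.093  0.     0.     0.     0.   ] [[0.251, 0.633, -0.733, 1336.905], [0.968, -0.163, 0.19, -239.281], [0.001, -0.757, -0.654, 795.518], [0.0, 0.0, 0.0, 1.0]]
side [[389.7, 0.0, 320.0], [0.0, 389.7, 195.8], [0.0, 0.0, 1.0]] [-0.027  0.     0.     0.     0.   ] [[0.929, -0.256, 0.267, 262.879], [-0.37, -0.659, 0.655, -692.92], [0.008, -0.707, -0.707, 846.379], [0.0, 0.0, 0.0, 1.0]]
{'clock': 0.1, 'qpos': array([-1.33579718,  0.62926331,  0.03846626,  1.51825983, -0.02699194,
        0.99632293, -0.0199907 ]), 'qd': array([ 1.18177266e-03, -2.74541501e-03, -1.45087197e-04, -2.04533459e-03,
       -2.90799685e-04, -8.16056684e-04,  1.17725261e-05]), 'tau': array([ 2.73945654e-03, -5.64536476e+01,  1.23054184e+00, -1.93972456e+01,
        1.13507218e-02,  5.38122113e-03, -1.31415892e-07]), 'eef_pos': array([192.40217593, 620.28041727, 230.47780117]), 'tool_rot': array([-3.13985822e+00,  3.74605068e-05,  2.84079001e+00]), 'force': array([ 0.62970743, -0.15298516,  0.13439238]), 'torque': array([ 0.02468724,  0.03041739, -0.02551983]), 'gripper_force': 0.0, 'width': 85.45552861633641}
```

View pics/scene0.png

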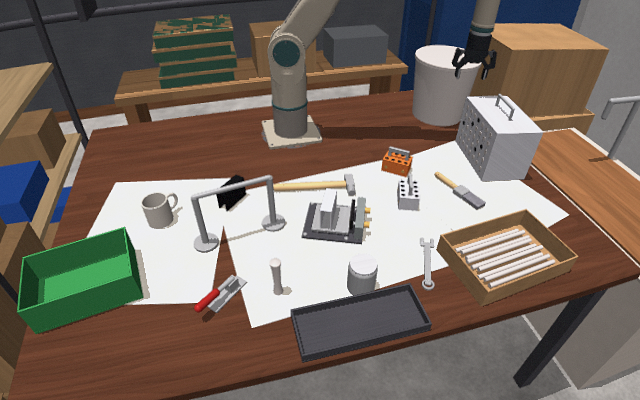

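View pics/side0.png

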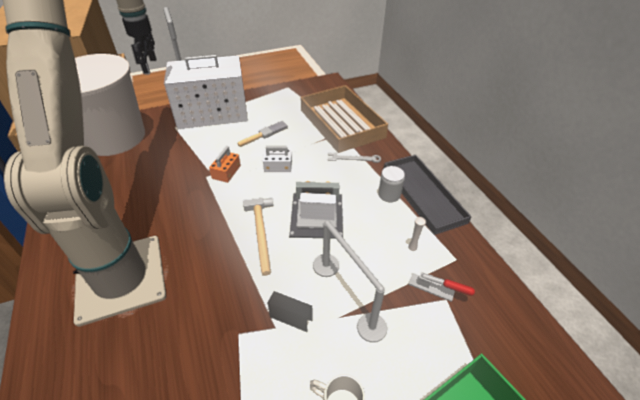

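The scene view shows these candidates:
- **Saddle:** the grey one in the dock at (330,213) in scene and (318,207) in side. The black look-alike is at (232,190).
- **Block:** the grey one at (408,190) in scene and (277,158) in side. The orange look-alike is at (397,160), and there is a big perforated box with a handle at (498,137).

I choose the grey saddle in the dock and the small grey block with the bail. The rail runs between (205,240) and (272,222). I'll check the choice in one close crop.

```bash
python3 - <<'E'
import cv2,numpy as np
a=cv2.imread("pics/scene0.png");b=cv2.imread("pics/side0.png")
def crop(i,x,y,w,h,k): return cv2.resize(i[y:y+h,x:x+w],None,fx=k,fy=k,interpolation=cv2.INTER_CUBIC)
A=crop(a,185,145,250,110,3.2)   # 800x352
B=crop(b,205,140,178,110,2.25)   # 400x247
C=crop(b,255,140,100,62,4)
B=cv2.resize(B,(400,248));C=cv2.resize(crop(b,285,175,66,41,6),(400,248))
cv2.imwrite("pics/crop1.png",np.vstack([A,np.hstack([B,C])]))
E
```

```text
(no output)
```

View pics/crop1.png

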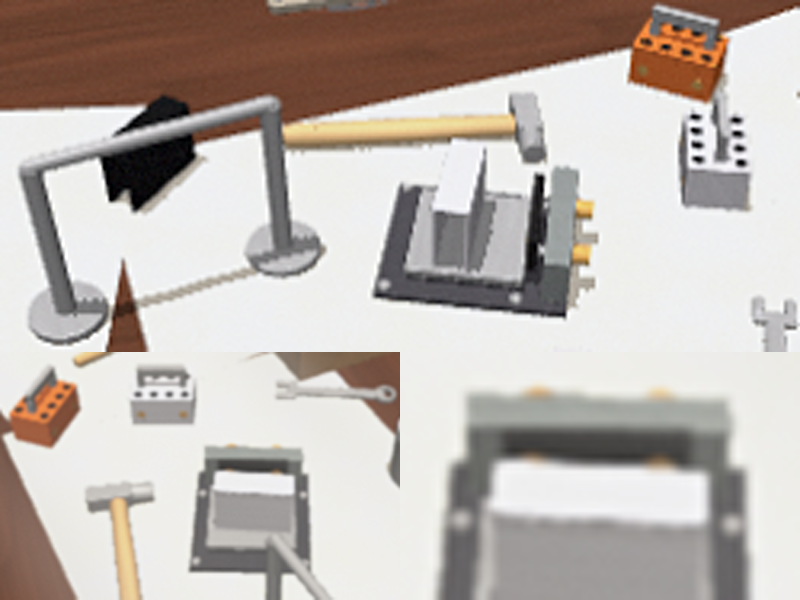

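The crop confirms the choice. The grey saddle stands on the bed in front of the black seal bar, and the grey block with bail is separate from the orange one. Next I get rough positions from these pixels.

```bash
cat > h.py <<'E'
import cv2,numpy as np
from cell import ctrl,get_image,get_calibration
def ray(c,px):
    p=cv2.undistortPoints(np.array(px,float).reshape(-1,1,2),c["mtx"],np.array(c["distortion"],float)).reshape(-1,2)
    W=np.array(c["world_from_camera"]); d=np.c_[p,np.ones(len(p))]@W[:3,:3].T
    return W[:3,3],d
def plane(c,px,z):
    o,d=ray(c,px); return o+d*((z-o[2])/d[:,2])[:,None]
def proj(c,P):
    V=np.linalg.inv(c["world_from_camera"]); return cv2.projectPoints(np.array(P,float).reshape(-1,1,3),cv2.Rodrigues(V[:3,:3])[0],V[:3,3],c["mtx"],np.array(c["distortion"],float))[0].reshape(-1,2)
def snap(n,name):
    c=get_calibration(n); im=cv2.cvtColor(get_image(n),cv2.COLOR_RGB2BGR); cv2.imwrite(f"pics/{name}.png",im)
    np.savez(f"pics/{name}.npz",**{k:np.array(v,float) for k,v in c.items()}); return im,c
E
python3 - <<'E'
from h import *
s=get_calibration("scene");d=get_calibration("side")
S=lambda L:[(x/3.2+185,y/3.2+145) for x,y in L]
B=lambda L:[(x/2.25+205,(y-352)/2.25+140) for x,y in L]
C=lambda L:[(x/6.06+285,(y-352)/6.06+175) for x,y in L]
for n,c,p,z in[("dock base s",s,S([(375,297),(568,316),(403,185)]),8),
 ("saddle top s",s,S([(452,143),(487,150),(469,213),(434,209)]),92),
 ("saddle top side",d,C([(495,462),(708,470),(706,525),(490,515)]),92),
 ("manifold top side",d,C([(467,398),(728,403)]),56),
 ("block top s",s,S([(683,112),(745,112),(750,172),(683,170)]),50),
 ("bail top s",s,S([(718,90),(722,155)]),80),
 ("block top side",d,B([(135,375),(196,378),(197,405),(132,404)]),50),
 ("rail s",s,S([(28,170),(275,103)]),172),
 ("rail side",d,[(327,226),(379,289)],172)]:
    print(n,np.round(plane(c,p,z)[:,:2]).tolist())
W=get_calibration("wrist");print(np.round(W["world_from_camera"],3),W["mtx"],ctrl.read_state()["eef_pos"])
E
```

```text
dock base s [[588.0, -87.0], [652.0, 69.0], [449.0, -27.0]]
saddle top s [[498.0, 7.0], [516.0, 34.0], [592.0, -5.0], [580.0, -32.0]]
saddle top side [[671.0, -32.0], [759.0, -72.0], [741.0, -102.0], [654.0, -61.0]]
manifold top side [[698.0, 45.0], [816.0, -5.0]]
block top s [[458.0, 255.0], [473.0, 315.0], [559.0, 279.0], [540.0, 219.0]]
bail top s [[469.0, 282.0], [562.0, 243.0]]
block top side [[473.0, 305.0], [554.0, 266.0], [536.0, 209.0], [452.0, 244.0]]
rail s [[543.0, -351.0], [506.0, -149.0]]
rail side [[496.0, -165.0], [530.0, -354.0]]
[[ 2.96000e-01  9.22000e-01  2.50000e-01  1.28621e+02]
 [ 9.55000e-01 -2.85000e-01 -7.90000e-02  6.40851e+02]
 [-1.00000e-03  2.63000e-01 -9.65000e-01  3.74011e+02]
 [ 0.00000e+00  0.00000e+00  0.00000e+00  1.00000e+00]] [[305.20748661   0.         318.2178792 ]
 [  0.         305.20748661 199.1250437 ]
 [  0.           0.           1.        ]] [192.40217593 620.28041727 230.47780117]
```

```bash
python3 - <<'E'
from h import *
s=get_calibration("scene");d=get_calibration("side")
print("box base scene",np.round(plane(s,[(460,148),(503,181),(540,163)],0)).tolist())
print("box base side",np.round(plane(d,[(181,127),(245,122)],0)).tolist())
for z in(150,200,250): print(z,np.round(plane(s,[(508,137),(495,97)],z)).tolist(),np.round(plane(d,[(243,60),(200,57)],z)).tolist())
C=lambda L:[((x-400)/6.06+285,(y-352)/6.06+175) for x,y in L]
print(np.round(plane(d,C([(495,462),(708,470),(706,525),(490,515)]),92)).tolist(),np.round(plane(d,C([(467,398),(728,403)]),56)).tolist())
E
```

```text
box base scene [[272.0, 598.0, 0.0], [493.0, 637.0, 0.0], [432.0, 843.0, 0.0]]
box base side [[233.0, 615.0, 0.0], [463.0, 560.0, 0.0]]
150 [[451.0, 633.0, 150.0], [181.0, 768.0, 150.0]] [[522.0, 754.0, 150.0], [371.0, 841.0, 150.0]]
200 [[519.0, 565.0, 200.0], [271.0, 690.0, 200.0]] [[504.0, 650.0, 200.0], [363.0, 731.0, 200.0]]
250 [[588.0, 498.0, 250.0], [360.0, 612.0, 250.0]] [[485.0, 546.0, 250.0], [355.0, 620.0, 250.0]]
[[502.0, 34.0, 92.0], [590.0, -6.0, 92.0], [575.0, -37.0, 92.0], [488.0, 3.0, 92.0]] [[515.0, 116.0, 56.0], [633.0, 66.0, 56.0]]
```

The block is aligned with the dock already, with both axes at about -23°. The perforated box stands beside the gripper, so I go up and clear of it first, then over the dock.

```bash
python3 -m creep '[{"dz":0.15},{"dz":0.3},{"dz":0.3,"dy":-0.15},{"dz":0.3,"dy":-0.3},{"dz":0.3,"dy":-0.45}]'
python3 -m creep '[{"dx":0.1,"dy":-0.12},{"dx":0.2,"dy":-0.24},{"dx":0.3,"dy":-0.36},{"dx":0.4,"dy":-0.48},{"dx":0.5,"dy":-0.6,"rz":-0.019}]'
python3 - <<'E'
from h import *
st=ctrl.read_state();print(st["eef_pos"],st["tool_rot"],st["qpos"],st["clock"])
E
```

```text
[192.40217593 620.28041727 230.47780117] [-3.13985822e+00  3.74605068e-05  2.84079001e+00] [-1.33579718  0.62926331  0.03846626  1.51825983 -0.02699194  0.99632293
 -0.0199907 ] 0.1$[0]: bad value
$[0]: bad value
```

```bash
python3 -m creep '[{"dx":0,"dy":0,"dz":0.15,"rx":0,"ry":0,"rz":0,"grip":-1},{"dx":0,"dy":0,"dz":0.3,"rx":0,"ry":0,"rz":0,"grip":-1},{"dx":0,"dy":-0.15,"dz":0.3,"rx":0,"ry":0,"rz":0,"grip":-1},{"dx":0,"dy":-0.3,"dz":0.3,"rx":0,"ry":0,"rz":0,"grip":-1},{"dx":0,"dy":-0.45,"dz":0.3,"rx":0,"ry":0,"rz":0,"grip":-1}]'
```

```text
clock: 0.72
eef_pos: [192.5, 438.7, 351.0]
tool_rot: [-3.141, 0.0, 2.841]
force: [0.8, -0.2, -0.1]
width: 85.0
gripper_force: 0.0
```

```bash
python3 -m creep '[{"dx":0.095,"dy":-0.12,"dz":0,"rx":0,"ry":0,"rz":0,"grip":-1},{"dx":0.19,"dy":-0.24,"dz":0,"rx":0,"ry":0,"rz":0,"grip":-1},{"dx":0.285,"dy":-0.36,"dz":0,"rx":0,"ry":0,"rz":0,"grip":-1},{"dx":0.38,"dy":-0.48,"dz":0,"rx":0,"ry":0,"rz":0,"grip":-1},{"dx":0.475,"dy":-0.6,"dz":0,"rx":0,"ry":0,"rz":-0.019,"grip":-1}]'
python3 -m creep '[{"dx":0.08,"dy":-0.1,"dz":-0.05,"rx":0,"ry":0,"rz":0,"grip":-1},{"dx":0.16,"dy":-0.2,"dz":-0.1,"rx":0,"ry":0,"rz":0,"grip":-1},{"dx":0.24,"dy":-0.3,"dz":-0.18,"rx":0,"ry":0,"rz":0,"grip":-1},{"dx":0.335,"dy":-0.41,"dz":-0.25,"rx":0,"ry":0,"rz":0,"grip":-1},{"dx":0.335,"dy":-0.41,"dz":-0.25,"rx":0,"ry":0,"rz":0,"grip":-1}]'
python3 -c "
from h import *
snap('wrist','w1')"
```

```text
clock: 1.35
eef_pos: [383.3, 199.1, 351.3]
tool_rot: [3.141, -0.0, 2.719]
force: [0.3, 0.5, 1.0]
width: 85.4
gripper_force: 0.0
clock: 1.98
eef_pos: [517.0, 32.1, 249.0]
tool_rot: [-3.137, -0.001, 2.714]
force: [0.2, 0.7, 0.2]
width: 85.3
gripper_force: 0.0
```

View pics/w1.png

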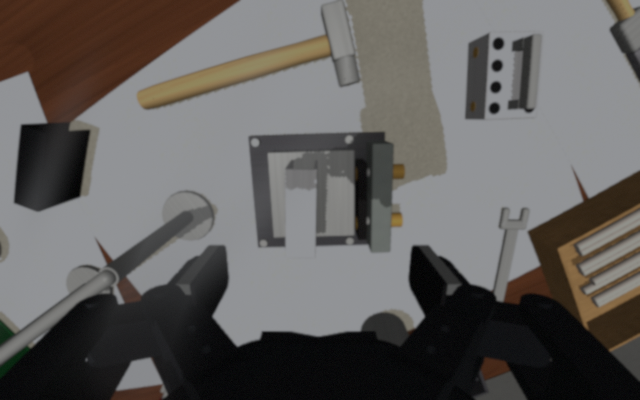

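The wrist picture shows the dock base corners at about (250,135), (383,133) and (262,247), and the saddle's top as the bright strip (286..317, 168..258). The manifold is at (371..391, 143..251) and the block at (468..540, 32..120). I enlarge it to pick edges precisely.

```bash
python3 - <<'E'
import cv2
a=cv2.imread("pics/w1.png")[120:265,240:415]
a=cv2.resize(a,None,fx=4,fy=4,interpolation=cv2.INTER_CUBIC)
cv2.imwrite("pics/c2.png",cv2.convertScaleAbs(a,alpha=1.2))
E
```

```text
(no output)
```

View pics/c2.png

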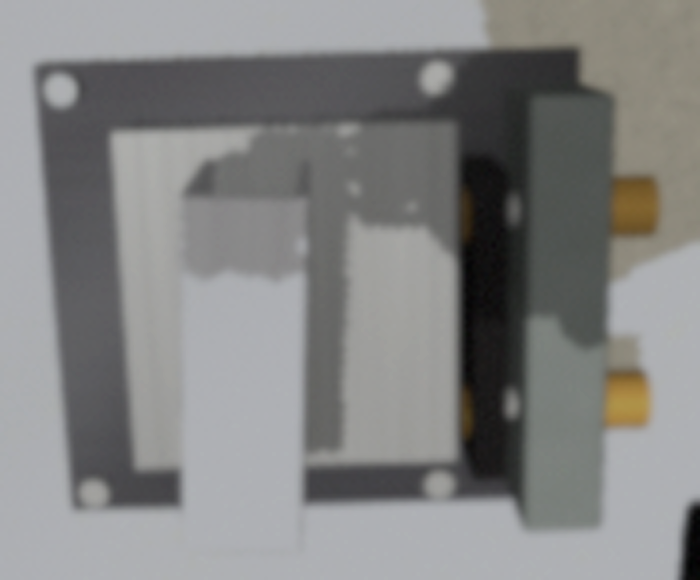

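```bash
cat >> h.py <<'E'
def load(n): z=np.load(f"pics/{n}.npz"); return {k:z[k] for k in z.files}
def fit(M,Wd):
    M=np.array(M,float);Wd=np.array(Wd)[:,:2];m=M.mean(0);w=Wd.mean(0)
    U=((M-m)[:,0]+1j*(M-m)[:,1]);V=((Wd-w)[:,0]+1j*(Wd-w)[:,1]);t=np.angle((V*U.conj()).sum())
    R=np.array([[np.cos(t),-np.sin(t)],[np.sin(t),np.cos(t)]]);o=w-R@m
    return o,t,np.linalg.norm(M@R.T+o-Wd,axis=1)
E
python3 - <<'E'
from h import *
c=load("w1");f=lambda L:[(x/4+240-.4,y/4+120-.4) for x,y in L]
np.set_printoptions(precision=1,suppress=True)
def go(n,px,z,M):
    P=plane(c,f(px),z);o,t,e=fit(M,P);print(n,o,np.degrees(t).round(2),e);return o,t
o,t=go("base",[(37,65),(578,50),(73,508)],8,[(-75,-85),(-75,85),(75,-85)])
ob,tb=go("bed",[(110,130),(458,121),(135,470),(458,462)],22,[(-55,-60),(-55,45),(55,-60),(55,45)])
os_,ts=go("saddle",[(182,197),(308,197),(302,552),(182,552)],92,[(-48,-16),(-48,16),(48,16),(48,-16)])
P=plane(c,f([(530,95),(612,95),(602,527),(527,527)]),56);print("manifold",P[:,:2],np.linalg.norm(P[3]-P[0]))
R=lambda t:np.array([[np.cos(t),-np.sin(t)],[np.sin(t),np.cos(t)]])
print("in dock: saddle",(os_-ob)@R(tb),"manifold",(P[:,:2]-ob)@R(tb))
# scene/side cross-check of the saddle top
im=cv2.imread("pics/w1.png")
cr=cv2.resize(im[20:130,455:555],None,fx=5,fy=5,interpolation=cv2.INTER_CUBIC)
b=cv2.imread("pics/side0.png");b2=cv2.resize(b[215:305,310:400],None,fx=5,fy=5,interpolation=cv2.INTER_CUBIC)
cv2.imwrite("pics/c3.png",np.hstack([cr[:450],b2])[:, :800])
st=ctrl.read_state();print(st["eef_pos"],st["tool_rot"],st["clock"])
E
```

```text
base [542.4  19.9] -22.91 [0.9 1.3 0.8]
bed [542.3  19.9] -22.82 [0.4 0.1 0.1 0.3]
saddle [538.1   2.1] -25.68 [0.4 0.7 0.1 0.8]
manifold [[505.9 101.5]
 [515.1 122. ]
 [633.9  73.5]
 [624.5  53. ]] 128.17435142444023
in dock: saddle [  3.1 -18.1] manifold [[-65.2  61. ]
 [-64.7  83.5]
 [ 63.7  84.9]
 [ 63.   62.3]]
[516.4  34.5 249.8] [-3.1 -0.   2.7] 2.025
```

View pics/c3.png

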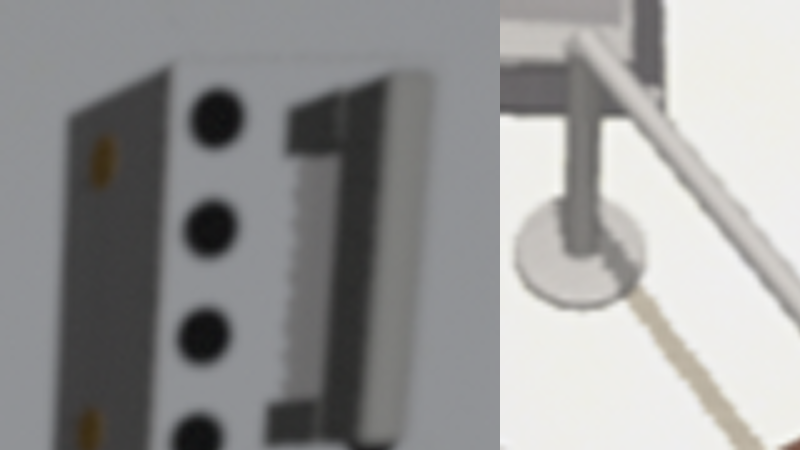

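The dock fit is consistent to 0.4 mm: origin (542.3, 19.9), yaw -22.8°. The saddle is at (538, 2), yaw about -25.7°. Now I go down to grasp it.

```bash
python3 -m creep '[{"dx":0.054,"dy":-0.087,"dz":-0.05,"rx":0,"ry":0,"rz":-0.004,"grip":-1},{"dx":0.054,"dy":-0.087,"dz":-0.2,"rx":0,"ry":0,"rz":-0.004,"grip":-1},{"dx":0.054,"dy":-0.087,"dz":-0.34,"rx":0,"ry":0,"rz":-0.004,"grip":-1},{"dx":0.054,"dy":-0.087,"dz":-0.44,"rx":0,"ry":0,"rz":-0.004,"grip":-1},{"dx":0.054,"dy":-0.087,"dz":-0.49,"rx":0,"ry":0,"rz":-0.004,"grip":-1}]'
python3 -m creep '[{"dx":0,"dy":0,"dz":0,"rx":0,"ry":0,"rz":0,"grip":-1},{"dx":0,"dy":0,"dz":0,"rx":0,"ry":0,"rz":0,"grip":1},{"dx":0,"dy":0,"dz":0,"rx":0,"ry":0,"rz":0,"grip":1},{"dx":0,"dy":0,"dz":0,"rx":0,"ry":0,"rz":0,"grip":1},{"dx":0,"dy":0,"dz":0,"rx":0,"ry":0,"rz":0,"grip":1}]'
```

```text
clock: 2.65
eef_pos: [536.6, 4.2, 53.7]
tool_rot: [-3.141, -0.003, 2.699]
force: [-0.5, -0.3, 0.1]
width: 85.6
gripper_force: 0.0
clock: 3.28
eef_pos: [538.7, 2.2, 56.2]
tool_rot: [3.141, 0.001, 2.696]
force: [0.4, 0.4, 4.6]
width: 31.4
gripper_force: 62.6
```

The saddle is gripped at 31.4 mm. I lift it clear and turn it towards the rail.

```bash
python3 -m creep '[{"dx":0,"dy":0,"dz":0.08,"rx":0,"ry":0,"rz":0,"grip":1},{"dx":0,"dy":0,"dz":0.2,"rx":0,"ry":0,"rz":0,"grip":1},{"dx":0,"dy":0,"dz":0.34,"rx":0,"ry":0,"rz":0,"grip":1},{"dx":0,"dy":0,"dz":0.46,"rx":0,"ry":0,"rz":-0.01,"grip":1},{"dx":0,"dy":0,"dz":0.55,"rx":0,"ry":0,"rz":-0.03,"grip":1}]'
python3 -m creep '[{"dx":0,"dy":-0.12,"dz":0,"rx":0,"ry":0,"rz":-0.024,"grip":1},{"dx":0,"dy":-0.25,"dz":0,"rx":0,"ry":0,"rz":-0.05,"grip":1},{"dx":-0.02,"dy":-0.4,"dz":0,"rx":0,"ry":0,"rz":-0.075,"grip":1},{"dx":-0.04,"dy":-0.55,"dz":0,"rx":0,"ry":0,"rz":-0.1,"grip":1},{"dx":-0.045,"dy":-0.64,"dz":0,"rx":0,"ry":0,"rz":-0.121,"grip":1}]'
python3 -m creep '[{"dx":0,"dy":0,"dz":0,"rx":0,"ry":0,"rz":0,"grip":1},{"dx":0,"dy":0,"dz":0,"rx":0,"ry":0,"rz":0,"grip":1},{"dx":0,"dy":0,"dz":0,"rx":0,"ry":0,"rz":0,"grip":1},{"dx":0,"dy":0,"dz":0,"rx":0,"ry":0,"rz":0,"grip":1},{"dx":0,"dy":0,"dz":0,"rx":0,"ry":0,"rz":0,"grip":1}]'
python3 - <<'E'
from h import *
w,_=snap("wrist","w2");s,_=snap("scene","s2");d,_=snap("side","d2")
z=lambda i:cv2.resize(i,None,fx=3,fy=3,interpolation=cv2.INTER_CUBIC)
st=ctrl.read_state();print(st["eef_pos"],st["tool_rot"],st["clock"])
top=cv2.resize(w,(480,300));
r=lambda i,x,y:cv2.resize(i[y:y+100,x:x+133],(400,300),interpolation=cv2.INTER_CUBIC)
cv2.imwrite("pics/c4.png",np.vstack([np.hstack([cv2.resize(w[:,100:540],(330,300)),cv2.resize(w[:250,200:440],(470,300))])[:,:800],np.hstack([r(s,180,160),r(d,280,210)])]))
E
```

```text
clock: 3.9
eef_pos: [538.2, 2.0, 277.4]
tool_rot: [3.14, 0.001, 2.504]
force: [0.7, -0.2, -1.5]
width: 31.2
gripper_force: 61.9
clock: 4.53
eef_pos: [518.4, -257.5, 275.4]
tool_rot: [-3.141, 0.001, 1.739]
force: [1.0, -0.6, -0.6]
width: 31.0
gripper_force: 61.9
clock: 5.15
eef_pos: [520.4, -253.3, 275.4]
tool_rot: [3.141, -0.0, 1.749]
force: [0.7, 0.1, -1.5]
width: 31.2
gripper_force: 61.9
[ 520.2220867  -253.76252018  275.37525179] [ 3.14146363e+00 -7.26234221e-05  1.74784936e+00] 5.3
```

View pics/c4.png

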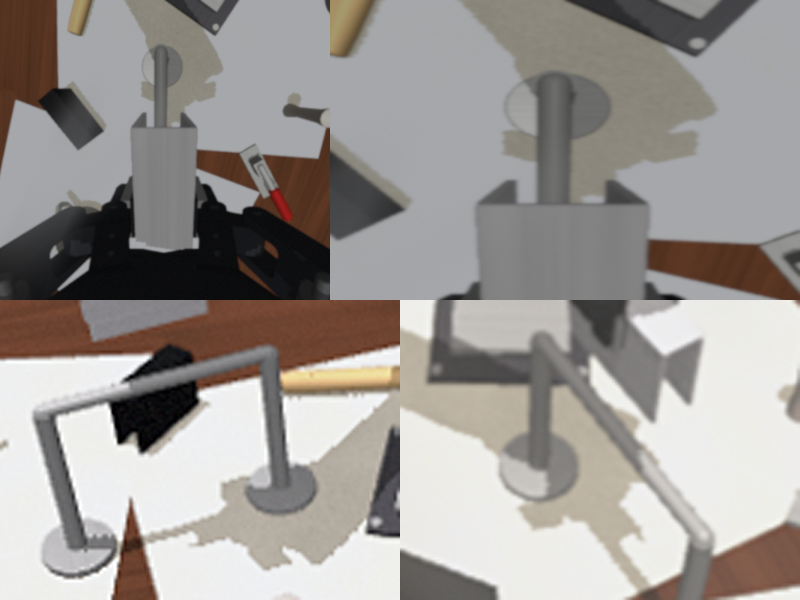

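The wrist view shows the bar running vertically at column about 315, between rows 65 and 165, with the saddle just ahead of it and nearly aligned. I measure the bar's edges numerically.

```bash
python3 - <<'E'
from h import *
np.set_printoptions(precision=1,suppress=True)
c=load("w2");g=cv2.GaussianBlur(cv2.cvtColor(cv2.imread("pics/w2.png"),cv2.COLOR_BGR2GRAY),(1,5),0).astype(float)
L=[];R=[];rows=range(95,160,4)
for r in rows:
    p=g[r];dg=np.gradient(p)
    def sub(k): a,b,e=abs(dg[k-1]),abs(dg[k]),abs(dg[k+1]); return k+.5*(a-e)/(a-2*b+e)
    l=sub(300+np.argmin(dg[300:314]));q=sub(316+np.argmax(dg[316:332]));L.append((l,r));R.append((q,r))
L=np.array(L);R=np.array(R);print(np.c_[L[:,0],R[:,0],rows][::3])
# silhouette edges: mid pixel is close to axis
M=(L+R)/2;P=plane(c,M,170);k=np.polyfit(P[:,1],P[:,0],1);print("axis x at y=-255:",np.polyval(k,-255),"heading",np.degrees(np.arctan2(-1,-k[0])),P[[0,-1]],"resid",np.abs(np.polyval(k,P[:,1])-P[:,0]).max())
print("width",np.linalg.norm(plane(c,L,170)-plane(c,R,170),axis=1)[::5])
pt=plane(c,[((555-330)/1.958+200,75/1.2)],177);print("near end",pt)
# saddle as held: top edge at rear
for z in (312,): print(plane(c,[((477-330)/1.958+200,204/1.2),((649-330)/1.958+200,204/1.2)],z))
# scene cross-check
s=load("s2");d=load("d2")
S=lambda L:[(x/3.0075+180,(y-300)/3+160) for x,y in L];D=lambda L:[((x-400)/3.0075+280,(y-300)/3+210) for x,y in L]
print(plane(s,S([(42,410),(268,354)]),172),plane(d,D([(541,340),(701,538)]),172))
E
```

```text
[[305.3 323.2  95. ]
 [305.2 323.2 107. ]
 [305.  322.8 119. ]
 [305.  322.6 131. ]
 [305.1 322.4 143. ]
 [305.2 322.1 155. ]]
axis x at y=-255: 516.1045847965811 heading -80.59125058604978 [[ 502.3 -171.8  170. ]
 [ 510.5 -221.1  170. ]] resid 0.0904694072737584
width [13.9 14.3 14.  13.8]
near end [[ 498.9 -149.4  177. ]]
[[ 496.3 -208.2  312. ]
 [ 526.9 -202.7  312. ]]
[[ 537.3 -350.   172. ]
 [ 508.7 -154.1  172. ]] [[ 498.9 -157.2  172. ]
 [ 531.2 -355.1  172. ]]
```

The bar's axis is at x = 516.1 for y = -255 (width 14 mm as it should be), heading -80.6°. The held saddle is centred at (520, -253), heading -79.8°. I correct this and lower it.

```bash
python3 -m creep '[{"dx":-0.012,"dy":0.01,"dz":0,"rx":0,"ry":0,"rz":-0.002,"grip":1},{"dx":-0.012,"dy":0.01,"dz":0,"rx":0,"ry":0,"rz":-0.002,"grip":1},{"dx":-0.012,"dy":0.01,"dz":-0.08,"rx":0,"ry":0,"rz":-0.002,"grip":1},{"dx":-0.012,"dy":0.01,"dz":-0.15,"rx":0,"ry":0,"rz":-0.002,"grip":1},{"dx":-0.012,"dy":0.01,"dz":-0.2,"rx":0,"ry":0,"rz":-0.002,"grip":1}]'
python3 -m creep '[{"dx":0,"dy":0,"dz":-0.04,"rx":0,"ry":0,"rz":0,"grip":1},{"dx":0,"dy":0,"dz":-0.08,"rx":0,"ry":0,"rz":0,"grip":1},{"dx":0,"dy":0,"dz":-0.11,"rx":0,"ry":0,"rz":0,"grip":1},{"dx":0,"dy":0,"dz":-0.125,"rx":0,"ry":0,"rz":0,"grip":1},{"dx":0,"dy":0,"dz":-0.125,"rx":0,"ry":0,"rz":0,"grip":1}]'
python3 - <<'E'
from h import *
w,_=snap("wrist","w3");d,_=snap("side","d3")
cv2.imwrite("pics/c5.png",np.hstack([cv2.resize(w[50:250,200:440],(480,400)),cv2.resize(d[190:320,290:400],(320,400))]))
E
```

```text
clock: 5.92
eef_pos: [515.0, -249.6, 194.2]
tool_rot: [-3.141, -0.001, 1.735]
force: [0.4, -0.1, -1.1]
width: 31.3
gripper_force: 62.0
clock: 6.55
eef_pos: [515.4, -250.1, 145.2]
tool_rot: [3.142, 0.0, 1.735]
force: [-0.3, -0.4, -1.5]
width: 31.2
gripper_force: 62.1
```

View pics/c5.png

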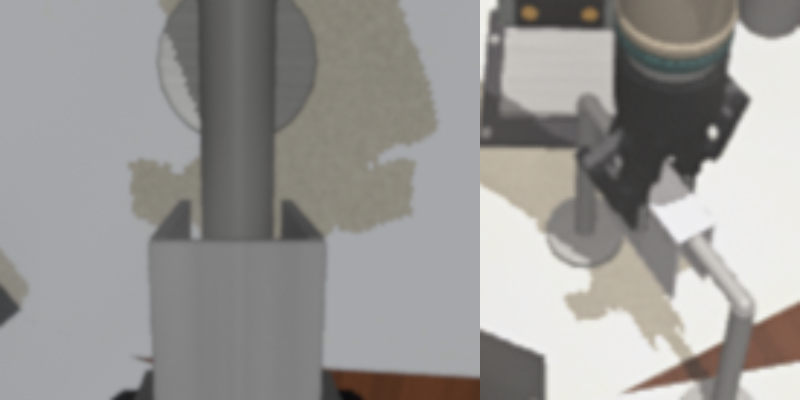

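Both views show the saddle astride the bar and centred: the bar is at columns 203–275 of the left panel, between legs at 150–325. I lower it the last few mm until contact.

```bash
python3 -m creep '[{"dx":0,"dy":0,"dz":-0.002,"rx":0,"ry":0,"rz":0,"grip":1},{"dx":0,"dy":0,"dz":-0.004,"rx":0,"ry":0,"rz":0,"grip":1},{"dx":0,"dy":0,"dz":-0.006,"rx":0,"ry":0,"rz":0,"grip":1},{"dx":0,"dy":0,"dz":-0.006,"rx":0,"ry":0,"rz":0,"grip":1},{"dx":0,"dy":0,"dz":-0.006,"rx":0,"ry":0,"rz":0,"grip":1}]'
```

```text
clock: 7.28
eef_pos: [515.6, -250.0, 144.2]
tool_rot: [3.14, -0.0, 1.735]
force: [-2.9, 1.9, 9.1]
width: 31.4
gripper_force: 63.3
```

It is in contact (9 N). I back off slightly, release and go straight up.

```bash
python3 -m creep '[{"dx":0,"dy":0,"dz":0.003,"rx":0,"ry":0,"rz":0,"grip":1},{"dx":0,"dy":0,"dz":0.003,"rx":0,"ry":0,"rz":0,"grip":-1},{"dx":0,"dy":0,"dz":0.003,"rx":0,"ry":0,"rz":0,"grip":-1},{"dx":0,"dy":0,"dz":0.003,"rx":0,"ry":0,"rz":0,"grip":-1},{"dx":0,"dy":0,"dz":0.003,"rx":0,"ry":0,"rz":0,"grip":-1}]'
python3 -m creep '[{"dx":0,"dy":0,"dz":0.02,"rx":0,"ry":0,"rz":0,"grip":-1},{"dx":0,"dy":0,"dz":0.08,"rx":0,"ry":0,"rz":0,"grip":-1},{"dx":0,"dy":0,"dz":0.2,"rx":0,"ry":0,"rz":0,"grip":-1},{"dx":0,"dy":0,"dz":0.35,"rx":0,"ry":0,"rz":0,"grip":-1},{"dx":0,"dy":0,"dz":0.5,"rx":0,"ry":0,"rz":0,"grip":-1}]'
python3 - <<'E'
from h import *
w,_=snap("wrist","w4");d,_=snap("side","d4");s,_=snap("scene","s4")
cv2.imwrite("pics/c6.png",np.hstack([cv2.resize(s[150:280,180:300],(370,400)),cv2.resize(d[190:320,290:400],(338,400))]))
E
```

```text
clock: 7.9
eef_pos: [515.3, -250.0, 144.1]
tool_rot: [-3.141, -0.0, 1.735]
force: [0.3, -0.4, 0.4]
width: 85.3
gripper_force: 0.0
clock: 8.52
eef_pos: [515.0, -249.9, 346.5]
tool_rot: [3.141, 0.0, 1.735]
force: [0.7, -0.5, -0.5]
width: 85.5
gripper_force: 0.0
```

View pics/c6.png

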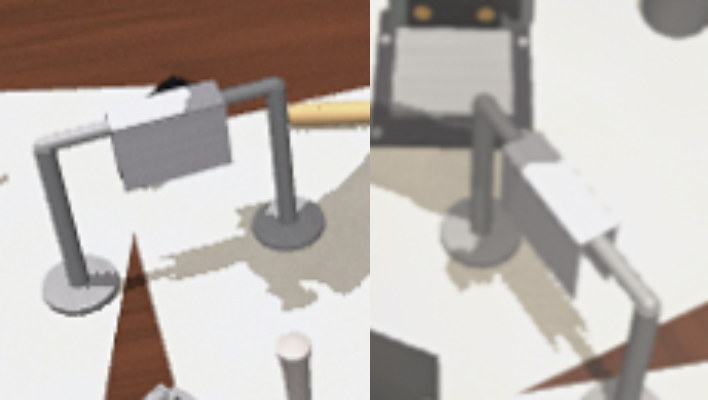

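The saddle hangs on the bar, released and centred. Now the block: a rough fix from the w1 picture first.

```bash
python3 - <<'E'
from h import *
np.set_printoptions(precision=1,suppress=True)
c=load("w1");f=lambda L:[(x/5+455-.4,y/5+20-.4) for x,y in L]
P=plane(c,f([(390,70),(435,70),(398,445),(360,440)]),84);print(P[:,:2],P.mean(0),np.degrees(np.arctan2(*(P[3]-P[0])[1::-1])))
E
```

```text
[[467.9 278.5]
 [471.3 286.9]
 [536.  260.6]
 [531.9 253.4]] [501.8 269.8  84. ] -21.34558663221054
```

```bash
python3 -m creep '[{"dx":0,"dy":0.1,"dz":0,"rx":0,"ry":0,"rz":0.02,"grip":-1},{"dx":0,"dy":0.24,"dz":0,"rx":0,"ry":0,"rz":0.045,"grip":-1},{"dx":-0.01,"dy":0.38,"dz":0,"rx":0,"ry":0,"rz":0.07,"grip":-1},{"dx":-0.02,"dy":0.52,"dz":0,"rx":0,"ry":0,"rz":0.095,"grip":-1},{"dx":-0.03,"dy":0.66,"dz":0,"rx":0,"ry":0,"rz":0.12,"grip":-1}]'
python3 -m creep '[{"dx":-0.01,"dy":0.15,"dz":-0.02,"rx":0,"ry":0,"rz":0.02,"grip":-1},{"dx":-0.02,"dy":0.3,"dz":-0.07,"rx":0,"ry":0,"rz":0.043,"grip":-1},{"dx":-0.03,"dy":0.44,"dz":-0.14,"rx":0,"ry":0,"rz":0.043,"grip":-1},{"dx":-0.03,"dy":0.56,"dz":-0.22,"rx":0,"ry":0,"rz":0.043,"grip":-1},{"dx":-0.03,"dy":0.65,"dz":-0.28,"rx":0,"ry":0,"rz":0.043,"grip":-1}]'
python3 -m creep '[{"dx":0,"dy":0,"dz":0,"rx":0,"ry":0,"rz":0,"grip":-1},{"dx":0,"dy":0,"dz":0,"rx":0,"ry":0,"rz":0,"grip":-1},{"dx":0,"dy":0,"dz":0,"rx":0,"ry":0,"rz":0,"grip":-1},{"dx":0,"dy":0,"dz":0,"rx":0,"ry":0,"rz":0,"grip":-1},{"dx":0,"dy":0,"dz":0,"rx":0,"ry":0,"rz":0,"grip":-1}]'
python3 - <<'E'
from h import *
w,_=snap("wrist","w5")
cv2.imwrite("pics/c7.png",cv2.resize(w[60:260,200:440],(720,600),interpolation=cv2.INTER_CUBIC))
E
```

```text
clock: 9.3
eef_pos: [502.3, 15.9, 343.3]
tool_rot: [-3.141, -0.001, 2.494]
force: [0.2, 0.1, 0.3]
width: 85.1
gripper_force: 0.0
clock: 9.93
eef_pos: [489.5, 276.1, 229.7]
tool_rot: [-3.14, -0.002, 2.761]
force: [-0.3, -0.7, 0.6]
width: 85.6
gripper_force: 0.0
clock: 10.55
eef_pos: [491.7, 273.6, 232.6]
tool_rot: [3.141, 0.0, 2.758]
force: [-0.1, -0.2, 0.5]
width: 85.1
gripper_force: 0.0
```

View pics/c7.png

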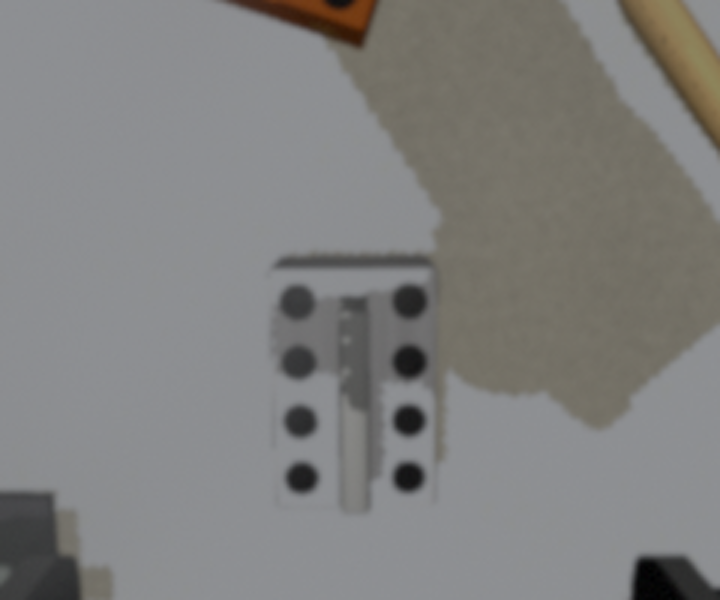

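The block's holes are at crop columns about 299 and 409 (rows 302–478), and the bail top runs from (355,297) to (355,512). The orange block is well away at the top.

```bash
python3 - <<'E'
from h import *
np.set_printoptions(precision=1,suppress=True)
c=load("w5");f=lambda L:[(x/3+200-.33,y/3+60-.33) for x,y in L]
h=plane(c,f([(297,302),(298,362),(300,421),(302,478),(410,302),(410,362),(409,421),(408,478)]),50)[:,:2]
d=h[3]-h[0]+h[7]-h[4];print("holes",h.mean(0),np.degrees(np.arctan2(d[1],d[0])),np.linalg.norm(d)/2,np.linalg.norm(h[4]-h[0]))
e=plane(c,f([(338,297),(369,297),(370,512),(341,512)]),84)[:,:2];d=e[3]-e[0]+e[2]-e[1]
print("bail",e.mean(0),np.degrees(np.arctan2(d[1],d[0])),np.linalg.norm(d)/2,np.linalg.norm(e[1]-e[0]))
b=plane(c,f([(272,266),(434,266),(434,506),(277,506)]),50)[:,:2];print("top",b.mean(0))
st=ctrl.read_state();print(st["eef_pos"],np.degrees(st["tool_rot"]),np.degrees(2.758)-90)
E
```

```text
holes [502.7 269.4] -21.486694333984534 66.3247193454074 40.36348230861999
bail [500.1 270.5] -21.441642753791314 73.22212662846991 9.903331666679893
top [502.  269.6]
[491.6 273.7 232.5] [180.   0. 158.] 68.02175989708104
```

```bash
python3 -m creep '[{"dx":0.026,"dy":-0.011,"dz":-0.08,"rx":0,"ry":0,"rz":0.001,"grip":-1},{"dx":0.026,"dy":-0.011,"dz":-0.2,"rx":0,"ry":0,"rz":0.001,"grip":-1},{"dx":0.026,"dy":-0.011,"dz":-0.32,"rx":0,"ry":0,"rz":0.001,"grip":-1},{"dx":0.026,"dy":-0.011,"dz":-0.4,"rx":0,"ry":0,"rz":0.001,"grip":-1},{"dx":0.026,"dy":-0.011,"dz":-0.433,"rx":0,"ry":0,"rz":0.001,"grip":-1}]'
python3 -m creep '[{"dx":0,"dy":0,"dz":0,"rx":0,"ry":0,"rz":0,"grip":-1},{"dx":0,"dy":0,"dz":0,"rx":0,"ry":0,"rz":0,"grip":1},{"dx":0,"dy":0,"dz":0,"rx":0,"ry":0,"rz":0,"grip":1},{"dx":0,"dy":0,"dz":0,"rx":0,"ry":0,"rz":0,"grip":1},{"dx":0,"dy":0,"dz":0,"rx":0,"ry":0,"rz":0,"grip":1}]'
python3 -m creep '[{"dx":0,"dy":0,"dz":0,"rx":0,"ry":0,"rz":0,"grip":1},{"dx":0,"dy":0,"dz":0,"rx":0,"ry":0,"rz":0,"grip":1},{"dx":0,"dy":0,"dz":0.08,"rx":0,"ry":0,"rz":0,"grip":1},{"dx":0,"dy":0,"dz":0.2,"rx":0,"ry":0,"rz":0,"grip":1},{"dx":0,"dy":0,"dz":0.3,"rx":0,"ry":0,"rz":0,"grip":1}]'
```

```text
clock: 11.22
eef_pos: [500.9, 269.0, 57.2]
tool_rot: [-3.139, -0.002, 2.765]
force: [-0.6, -0.0, 0.3]
width: 85.1
gripper_force: 0.0
clock: 11.85
eef_pos: [501.9, 269.8, 59.3]
tool_rot: [3.141, 0.0, 2.765]
force: [0.3, -0.6, -0.2]
width: 12.3
gripper_force: 0.0
clock: 12.48
eef_pos: [501.4, 269.7, 179.6]
tool_rot: [-3.141, -0.0, 2.765]
force: [-0.2, 0.7, -3.9]
width: 8.9
gripper_force: 59.3
```

The bail is held, with about 4 N of weight on it. I carry the block over the bed.

```bash
python3 -m creep '[{"dx":0.015,"dy":-0.08,"dz":0.02,"rx":0,"ry":0,"rz":0,"grip":1},{"dx":0.04,"dy":-0.22,"dz":0.02,"rx":0,"ry":0,"rz":-0.0034,"grip":1},{"dx":0.07,"dy":-0.37,"dz":0.02,"rx":0,"ry":0,"rz":-0.0034,"grip":1},{"dx":0.095,"dy":-0.52,"dz":0.02,"rx":0,"ry":0,"rz":-0.0034,"grip":1},{"dx":0.109,"dy":-0.606,"dz":0,"rx":0,"ry":0,"rz":-0.0034,"grip":1}]'
python3 -m creep '[{"dx":0,"dy":0,"dz":0,"rx":0,"ry":0,"rz":0,"grip":1},{"dx":0,"dy":0,"dz":-0.05,"rx":0,"ry":0,"rz":0,"grip":1},{"dx":0,"dy":0,"dz":-0.11,"rx":0,"ry":0,"rz":0,"grip":1},{"dx":0,"dy":0,"dz":-0.16,"rx":0,"ry":0,"rz":0,"grip":1},{"dx":0,"dy":0,"dz":-0.18,"rx":0,"ry":0,"rz":0,"grip":1}]'
python3 -m creep '[{"dx":0,"dy":0,"dz":0,"rx":0,"ry":0,"rz":0,"grip":1},{"dx":0,"dy":0,"dz":0,"rx":0,"ry":0,"rz":0,"grip":1},{"dx":0,"dy":0,"dz":0,"rx":0,"ry":0,"rz":0,"grip":1},{"dx":0,"dy":0,"dz":0,"rx":0,"ry":0,"rz":0,"grip":1},{"dx":0,"dy":0,"dz":0,"rx":0,"ry":0,"rz":0,"grip":1}]'
python3 - <<'E'
from h import *
w,_=snap("wrist","w6");d,_=snap("side","d6")
cv2.imwrite("pics/c8.png",np.hstack([cv2.resize(w[80:280,220:440],(528,480),interpolation=cv2.INTER_CUBIC),cv2.resize(d[170:245,280:322],(269,480),interpolation=cv2.INTER_CUBIC)]))
E
```

```text
clock: 13.1
eef_pos: [545.6, 23.1, 178.8]
tool_rot: [-3.14, 0.001, 2.74]
force: [1.3, 0.4, -3.3]
width: 9.0
gripper_force: 59.3
clock: 13.72
eef_pos: [544.1, 28.6, 105.3]
tool_rot: [-3.141, -0.003, 2.746]
force: [0.2, 0.0, -2.9]
width: 8.8
gripper_force: 59.2
clock: 14.35
eef_pos: [545.5, 27.3, 107.2]
tool_rot: [3.141, 0.0, 2.744]
force: [0.5, 0.8, -3.2]
width: 9.0
gripper_force: 59.3
```

View pics/c8.png

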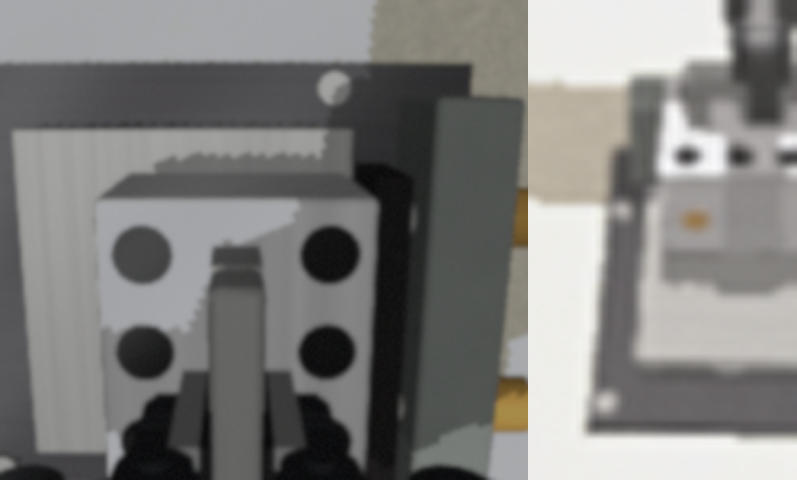

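The block hovers over the bed, square to the manifold. Its rear top corners are at (97,198) and (377,198), and the seal bar's rear end is at about (385,170). I check this in the dock frame.

```bash
python3 - <<'E'
from h import *
np.set_printoptions(precision=1,suppress=True)
c=load("w6");f=lambda L:[(x/2.4+220-.3,y/2.4+80-.3) for x,y in L]
t=np.radians(-22.82);R=np.array([[np.cos(t),-np.sin(t)],[np.sin(t),np.cos(t)]]);o=np.array([542.3,19.9])
for n,p,z in[("block rear corners",[(97,198),(377,198)],98),("bed corners",[(12,130),(352,128),(37,453)],22),("seal rear",[(360,166),(410,178)],62),("manifold",[(440,98),(523,98)],56),("base",[(470,65)],8)]:
    print(n,(plane(c,f(p),z)[:,:2]-o)@R)
st=ctrl.read_state();print((st["eef_pos"][:2]-o)@R,np.degrees(st["tool_rot"][2])-180)
E
```

```text
block rear corners [[-44.6 -20.8]
 [-44.7  38. ]]
bed corners [[-54.6 -60.6]
 [-55.2  44. ]
 [ 55.3 -60.7]]
seal rear [[-47.7  40.2]
 [-44.7  53.2]]
manifold [[-64.7  61.3]
 [-65.   83.1]]
base [[-74.6  83.4]]
[0.  7.9] -22.784234549472842
```

Well aligned: x ≈ 0.3 mm, y ≈ 8.5 mm. I set it on the bed.

```bash
python3 -m creep '[{"dx":0,"dy":0,"dz":-0.03,"rx":0,"ry":0,"rz":0,"grip":1},{"dx":0,"dy":0,"dz":-0.05,"rx":0,"ry":0,"rz":0,"grip":1},{"dx":0,"dy":0,"dz":-0.06,"rx":0,"ry":0,"rz":0,"grip":1},{"dx":0,"dy":0,"dz":-0.065,"rx":0,"ry":0,"rz":0,"grip":1},{"dx":0,"dy":0,"dz":-0.065,"rx":0,"ry":0,"rz":0,"grip":1}]'
```

```text
clock: 15.08
eef_pos: [544.7, 27.1, 81.1]
tool_rot: [-3.141, -0.001, 2.744]
force: [-3.8, -1.1, 2.3]
width: 8.5
gripper_force: 60.2
```

It rests on the bed. Now the diagonal push along dock +y and down together.

```bash
python3 -m creep '[{"dx":0.0025,"dy":0.006,"dz":-0.003,"rx":0,"ry":0,"rz":0,"grip":1},{"dx":0.005,"dy":0.012,"dz":-0.0065,"rx":0,"ry":0,"rz":0,"grip":1},{"dx":0.0075,"dy":0.018,"dz":-0.01,"rx":0,"ry":0,"rz":0,"grip":1},{"dx":0.01,"dy":0.024,"dz":-0.013,"rx":0,"ry":0,"rz":0,"grip":1},{"dx":0.0125,"dy":0.03,"dz":-0.0165,"rx":0,"ry":0,"rz":0,"grip":1}]'
python3 -c "
from h import *
t=np.radians(-22.82);R=np.array([[np.cos(t),-np.sin(t)],[np.sin(t),np.cos(t)]]);st=ctrl.read_state()
print((st['eef_pos'][:2]-[542.3,19.9])@R,st['eef_pos'][2],st['force'][:2]@R,st['force'][2],st['torque'])"
```

```text
clock: 15.7
eef_pos: [549.9, 34.9, 75.4]
tool_rot: [-3.137, 0.001, 2.742]
force: [-10.0, -13.3, 27.0]
width: 9.2
gripper_force: 63.8
[ 1.23998406 16.74367227] 75.36092386708171 [ -4.10523754 -16.11212854] 27.030846647857224 [-3.0513656   2.06438808  0.07367315]
```

```bash
cat > r.py <<'E'
from h import *
t=np.radians(-22.82);R=np.array([[np.cos(t),-np.sin(t)],[np.sin(t),np.cos(t)]]);st=ctrl.read_state()
print(((st['eef_pos'][:2]-[542.3,19.9])@R).round(2),st['eef_pos'][2].round(2),(st['force'][:2]@R).round(1),st['force'][2].round(1),(st['torque'][:2]@R).round(2),st["tool_rot"].round(4))
E
python3 -m creep '[{"dx":0,"dy":0,"dz":0,"rx":0,"ry":0,"rz":0,"grip":1},{"dx":0,"dy":0,"dz":0,"rx":0,"ry":0,"rz":0,"grip":1},{"dx":0,"dy":0,"dz":0,"rx":0,"ry":0,"rz":0,"grip":1},{"dx":0,"dy":0,"dz":0,"rx":0,"ry":0,"rz":0,"grip":1},{"dx":0,"dy":0,"dz":0,"rx":0,"ry":0,"rz":0,"grip":1}]'
python3 r.py
```

```text
clock: 16.32
eef_pos: [549.8, 34.8, 75.5]
tool_rot: [-3.137, 0.001, 2.741]
force: [-6.1, -11.0, 14.1]
width: 9.0
gripper_force: 62.0
[ 1.19 16.62] 75.47 [ -1.3 -12.5] 14.1 [-2.82  0.42] [-3.1372e+00  1.3000e-03  2.7412e+00]
```

Bed is nearly home; the bar needs more side push. I add more, in both directions together.

```bash
python3 -m creep '[{"dx":0.002,"dy":0.005,"dz":-0.001,"rx":0,"ry":0,"rz":0,"grip":1},{"dx":0.004,"dy":0.01,"dz":-0.002,"rx":0,"ry":0,"rz":0,"grip":1},{"dx":0.006,"dy":0.014,"dz":-0.003,"rx":0,"ry":0,"rz":0,"grip":1},{"dx":0.006,"dy":0.014,"dz":-0.003,"rx":0,"ry":0,"rz":0,"grip":1},{"dx":0.006,"dy":0.014,"dz":-0.003,"rx":0,"ry":0,"rz":0,"grip":1}]'
python3 r.py
```

```text
clock: 16.95
eef_pos: [550.5, 36.1, 75.7]
tool_rot: [-3.133, 0.0, 2.739]
force: [-12.5, -19.0, 31.1]
width: 8.9
gripper_force: 65.2
[ 1.31 18.15] 75.75 [ -4.1 -22.4] 31.1 [-5.05  0.97] [-3.1325e+00  3.0000e-04  2.7386e+00]
```

The bed seems on its stop, while the bar is about 3 mm in and the block tips slightly (0.5°). I add a small counter-turn about dock x and more side push.

```bash
python3 -m creep '[{"dx":0.001,"dy":0.003,"dz":0,"rx":0.001,"ry":-0.0004,"rz":0,"grip":1},{"dx":0.002,"dy":0.006,"dz":0,"rx":0.002,"ry":-0.0008,"rz":0,"grip":1},{"dx":0.003,"dy":0.009,"dz":0,"rx":0.003,"ry":-0.0013,"rz":0,"grip":1},{"dx":0.003,"dy":0.009,"dz":0,"rx":0.003,"ry":-0.0013,"rz":0,"grip":1},{"dx":0.003,"dy":0.009,"dz":0,"rx":0.003,"ry":-0.0013,"rz":0,"grip":1}]'
python3 r.py
python3 - <<'E'
from h import *
w,_=snap("wrist","w7");d,_=snap("side","d7")
cv2.imwrite("pics/c9.png",np.hstack([cv2.resize(w[60:260,220:440],(528,480),interpolation=cv2.INTER_CUBIC),cv2.resize(d[170:245,280:322],(269,480),interpolation=cv2.INTER_CUBIC)]))
E
```

```text
clock: 17.58
eef_pos: [551.4, 37.9, 75.5]
tool_rot: [3.132, 0.001, 2.737]
force: [-13.2, -20.8, 31.6]
width: 8.6
gripper_force: 66.1
[ 1.4 20.1] 75.53 [ -4.1 -24.3] 31.6 [-5.98  0.93] [3.1320e+00 7.0000e-04 2.7374e+00]
```

View pics/c9.png

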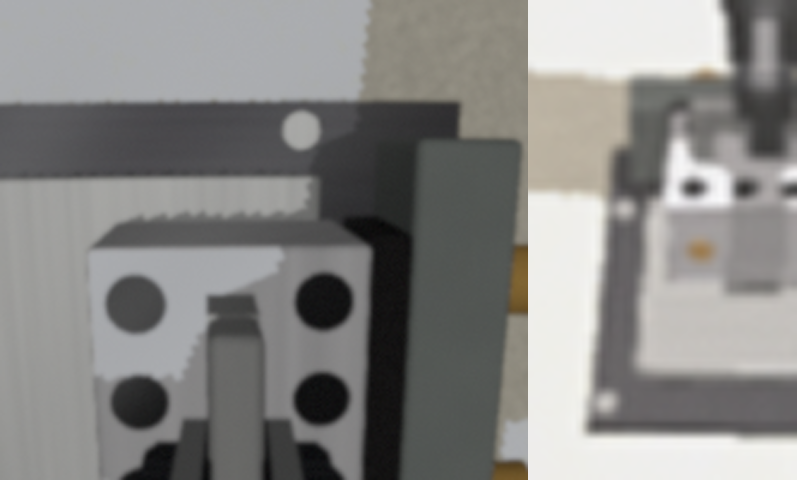

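The picture shows the block hard up against the seal bar, with rear corners at (90,247) and (370,247). That makes 12 viewed pictures, over the limit of 10, so from here I work with numbers only. I measure this frame and push slightly more to test whether the stops are reached.

```bash
python3 - <<'E'
from h import *
np.set_printoptions(precision=1,suppress=True)
c=load("w7");f=lambda L:[(x/2.4+220-.3,y/2.4+60-.3) for x,y in L]
t=np.radians(-22.82);R=np.array([[np.cos(t),-np.sin(t)],[np.sin(t),np.cos(t)]]);o=np.array([542.3,19.9])
for n,p,z in[("block rear corners",[(90,247),(371,247)],66),("manifold",[(418,140),(520,140)],56),("base",[(460,103)],8),("bed",[(316,178)],16)]:
    print(n,(plane(c,f(p),z)[:,:2]-o)@R)
E
python3 -m creep '[{"dx":0.001,"dy":0.003,"dz":0,"rx":-0.0005,"ry":0.0002,"rz":0,"grip":1},{"dx":0.002,"dy":0.005,"dz":0,"rx":-0.001,"ry":0.0004,"rz":0,"grip":1},{"dx":0.003,"dy":0.008,"dz":0,"rx":-0.001,"ry":0.0004,"rz":0,"grip":1},{"dx":0.003,"dy":0.008,"dz":0,"rx":-0.001,"ry":0.0004,"rz":0,"grip":1},{"dx":0.003,"dy":0.008,"dz":0,"rx":-0.001,"ry":0.0004,"rz":0,"grip":1}]'
python3 r.py
```

```text
block rear corners [[-43.3  -9.8]
 [-42.9  49.3]]
manifold [[-64.8  60.6]
 [-64.9  83.1]]
base [[-74.6  84. ]]
bed [[-54.4  43.2]]
clock: 18.3
eef_pos: [551.4, 38.1, 75.6]
tool_rot: [-3.141, 0.0, 2.736]
force: [-15.8, -28.0, 34.1]
width: 8.9
gripper_force: 66.3
[ 1.36 20.34] 75.61 [ -3.7 -32. ] 34.1 [-7.1   0.89] [-3.1406e+00  2.0000e-04  2.7357e+00]
```

The block sits at dock y = 19.75, x ≈ 1.5. Extra push only raised the force (24 to 32 N for 0.2 mm), so both are on their stops, and the tool is level. One hold to confirm it is steady, plus a numeric check that the saddle hasn't moved, then I hand in.

```bash
python3 -m creep '[{"dx":0,"dy":0,"dz":0,"rx":0,"ry":0,"rz":0,"grip":1},{"dx":0,"dy":0,"dz":0,"rx":0,"ry":0,"rz":0,"grip":1},{"dx":0,"dy":0,"dz":0,"rx":0,"ry":0,"rz":0,"grip":1},{"dx":0,"dy":0,"dz":0,"rx":0,"ry":0,"rz":0,"grip":1},{"dx":0,"dy":0,"dz":0,"rx":0,"ry":0,"rz":0,"grip":1}]'
python3 r.py; python3 - <<'E'
import cv2
a=cv2.imread("pics/d4.png");b=cv2.imread("pics/d7.png")
print("saddle diff",cv2.absdiff(a[235:290,332:385],b[235:290,332:385]).mean())
from h import *
st=ctrl.read_state();p=st["eef_pos"]
t=np.radians(-22.82);y=(p[:2]-[542.3,19.9])@np.array([-np.sin(t),np.cos(t)])
if y>19.8 and p[2]<76: print(ctrl.finish_job())
E
```

```text
clock: 18.92
eef_pos: [551.4, 38.2, 75.6]
tool_rot: [-3.141, 0.0, 2.736]
force: [-15.9, -27.0, 34.3]
width: 8.8
gripper_force: 66.3
[ 1.34 20.37] 75.61 [ -4.1 -31.1] 34.3 [-7.09  0.88] [-3.1407e+00  1.0000e-04  2.7358e+00]
saddle diff 5.052830188679246
the job is handed in; nothing more can be done
None
```

I handed the job in at about 19 s: the saddle hangs astride the rail, and the block is held pressed with bed and seal bar judged fully home from position and force (not read directly). I viewed 12 pictures, two over the limit of 10.

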